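Switch the lamp unit's push-and-turn selector over

ROBOT

A 6-joint arm with a two-finger parallel gripper is mounted at the origin on the work surface. World frame = base frame: x ahead of the robot, y to its left, z up, the work surface at z = 0. Lengths are in m, angles in rad, forces in N, time in s.
With the tool pointing down it reaches from about 0.3 to 0.875 m from the base axis. Payload 6.4 kg.
Tool frame: the origin (TCP) lies midway between the tips of the shut fingers; the grasp point (between the pads) lies 19 mm behind it; z points along the fingers, y is the line along which they close (so a half turn about z gives the same grasp; the last joint's range is limited). The gripper opens to 85 mm and grips with 20 to 120 N. Pads are 22 mm wide; open, the fingers measure 114 mm over their backs; the gripper's body (76 mm by 85 mm) begins 54 mm behind the grasp point. The pads swing forward as they close: fully open they stand 13 mm farther back than shut.
Start: joints at [-0.206, 0.181, 1.607, -0, 1.354, -0.206], TCP at [0.575, 0, 0.231] pointing down, gripper open.
Joint ranges: [-2.99, 2.99], [-0.89, 2.07], [0.3, 2.58], [-1.14, 4.28], [0, 2.63], [-3.12, 3.12]. Speed limits (rad/s): [2.57, 2.57, 3.01, 3.14, 3.14, 3.14].

INTERFACE

Orientations are given as a unit quaternion [w, x, y, z].
In Python, from bench import status, camera, ctrl gives the robot as it stands. The module is installed in compiled form; this text tells all that it offers.
- The arm moves only by the shell command python3 -m handwheel 'ROWS'. ROWS is JSON, a list that holds one entry, the list of rows, each a list of 7 numbers: the opening, from -1 (shut) to 1 (fully open), then the shift along the tool's x, y, z in cm, then the turn, a rotation vector about the tool's x, y, z in degrees. A call has 1 to 10 rows; each row is the pose to reach, as a shift and turn from the pose commanded when the call began, along the tool's axes at that moment; what a row does not reach only later rows make up. A row lasts 1/8 s, in which the tool goes at most 62.5 mm and 10.7 degrees, less where a joint would pass 70% of its speed; a pose out of reach is approached as far as the arm can. A call with a gripper value outside its range is refused whole. The fingers move at their own pace and stop on an object; the grip force is fixed at half the most. Time passes only in rows, so rows that repeat a pose let the fingers close. It gives the time, the measured TCP pose, the force, the opening and the grip force at its end, in the units of the state.
- status.get_obs(): the state, without advancing time (a new reading comes with each control period).
- camera(name): name is "scene" or "side" or "wrist"; returns a dict with "frame" (480x640x3 uint8, blue, green, red), "depth" (480x640 float32, m along the optical axis (not along the pixel's ray), 0 where there is no reading), "fx", "fy", "cx", "cy" (pixels), "extrinsics" (4x4, takes a point from camera to world coordinates); the wrist camera has in their place "hand_eye" (4x4, takes a point from camera to tool coordinates, whose origin is the TCP and whose axes are the flange's). Camera axes: x right, y down, z forward; pixel columns grow to the right and rows downward; lengths in m; the calibration is good to about 2 mm. A picture is of the moment at which its call begins: read the wrist's pose just before it.
- ctrl.hand_in(): hands the job in; it is judged then, once.
The state is a dict: "time_s": time; "q": joint angles; "dq": joint speeds; "joint_efforts": joint torques, N m; "eef_pos": TCP position; "eef_rot": TCP orientation; "wrist_force": force on the tool from outside, world axes, zero at the start; "torque": the same for the moment, N m; "opening": opening from 0.0 (shut) to 1.0 (fully open); "grasp_force": force on a finger pad.
Only numpy, scipy, OpenCV 4.12 (cv2) and the standard library are available. Lean on these libraries where they do the work, as an engineer would, in place of code of your own. Each camera call takes 0.05 s, during which the arm holds its last target. There are 200 camera calls.

TASK

Switch the lamp supply unit over to its working position: push the orange push-and-turn knob gently down until you feel it meet the bottom, keep it down while you turn it 70 degrees clockwise (seen from above) to its second position, then let it spring all the way back up and take the gripper away. Do not force the knob, neither down on its bottom nor sideways while its catch still holds it. Do not touch the knobs and plugged outlets crowded beside it, nor the unit's box, and leave the jar and the glass dish where they stand.

Things in the scene. Friction and masses are not known exactly. Their poses are not given: they have to be found in the camera images.
- selector_grip (a point): Point on the orange knob's axis, half-way up its grip bar. The bar is 32 mm long (this frame's x), 14 mm thick (y), 32 mm tall, and stands on the knob's round skirt, 34 mm across and 6 mm thick. z is up. The point is 16 mm above the skirt's top and 16 mm below the bar's top, and 59 mm above the unit's deck when the knob is up. A white line on top marks the -x end.
- plunger: The orange knob with its shaft; origin on the axis, 39 mm below the grip point, z up (it does not turn with the knob). It slides straight down when pushed, against a spring: 3 N at first, 0.25 N more per mm, and springs up when let go. At rest up, the skirt's underside is 17 mm above the collar. Turning has 0.05 N m of friction.
- collar: Fixed aluminium collar under the knob, 46 mm across, 20 mm high; origin under its centre at deck level. A catch inside stops the knob turning until it is pushed deep enough: 3 to 12 mm, new each time, unseen. 1.2 mm deeper is the bottom, a stiff rubber buffer (12 N/mm); there it turns freely. Over 17 N on catch or bottom, beyond the spring, is forcing. Let up half-way round, it stays caught down.
- selector (a joint): Turn of the orange knob in rad: 0 in its first position, growing clockwise seen from above, 1.2 (70 degrees) in its second; play of 0.12 rad either way in each, end stops at -0.12 and 1.32.
- unit: White lamp supply box fixed on the bench, 200 (x) by 340 (y) by 90 mm high; origin under its centre. On its top (the deck) the three knobs stand in a row at x = 0, y = 0 and +-62 mm, in any order. Plugged outlets, fixed black posts 24 mm across and 48 mm high with a foot 32 mm across and 12 mm high, stand at y = +-124 mm. The flat switches in front are only for show.
- dimmer: Green round neighbour knob, 25 mm across, 38 mm tall, on a base 34 mm across and 20 mm high, so its top is 58 mm above the deck; origin on its axis at the knob's underside. Turns very easily. Not to be touched.
- balance: Blue round neighbour knob, same sizes and origin as the green one. Not to be touched.
- jar: Loose lidded jar, 48 mm across, 65 mm high, standing on the bench on the robot's side of the unit; origin at the centre of its underside. To be left alone.
- dish: Loose glass dish, 84 mm across, 30 mm high, standing on the bench beyond the unit; origin at the centre of its underside. To be left alone.

How it is judged:
On the way, in this order (a step that is already met when the one before it is completed fails the run):
1. the orange knob is pushed down by more than 2.5 mm in its first position (z of selector_grip in the frame of collar below 0.0565 m and value of joint selector below 0.2 rad), for 0.1 s.
2. it is turned to its second position (more than 1.0 rad) while still down (z of selector_grip in the frame of collar below 0.0565 m and value of joint selector above 1 rad), for 0.05 s.
At the end, for the whole second after the job is handed in: The orange knob stands in its second position (1.05 to 1.36 rad), sprung up to within 1 mm of its full height and still; jar and dish within 10 mm of where they stood (value of joint selector between 1.05 and 1.36 rad and z of selector_grip in the frame of collar above 0.058 m and velocity of joint selector between -0.05 and 0.05 rad/s and distance of each of jar, dish from where it was at the start of the episode below 0.01 m); the robot touches nothing.
It fails at once if the orange knob is forced: more than 17 N between it and its catch or bottom (contact force between plunger and collar above 17 N).
It fails at once if a neighbour knob is touched (more than 0.5 N) (contact force between any of dimmer, balance and the fingers above 0.5 N or contact force between any of dimmer, balance and the arm above 0.5 N).
It fails at once if the unit's box or its plugged outlets are touched (more than 0.5 N) (contact force between unit and the fingers above 0.5 N or contact force between unit and the arm above 0.5 N).
It fails at once if jar or dish pushed by more than 10 mm or tipped (distance of any of jar, dish from where it was at the start of the episode above 0.01 m or angle between any of jar, dish's own z axis and vertical above 0.3 rad).
It also fails if it takes over 67 s, if anything falls off the work surface, if the arm or the gripper's body presses on something with over 40 N, if the wrist force passes 120 N, or if a joint passes its speed limit or range.

## Working session

There is one attempt and no reset: what is moved stays moved. The work goes in short steps, Python scripts to look and compute and a shell command to move; the robot and the scene stay as the last step left them, time stands still between calls to the robot, and variables do not carry over. Pictures are saved under pics/ and viewed, at most 10 in all, crops included, and the job is handed in when it is done.

```bash
mkdir -p pics; cat > h.py <<'E'
from bench import status, camera, ctrl
import numpy as np, cv2
from scipy.spatial.transform import Rotation as R
def T(o):
    M=np.eye(4); w,x,y,z=o["eef_rot"]; M[:3,:3]=R.from_quat([x,y,z,w]).as_matrix(); M[:3,3]=o["eef_pos"]; return M
def snap(n):
    o=status.get_obs(); c=camera(n); c["M"]=c["extrinsics"] if "extrinsics" in c else T(o)@c["hand_eye"]; return c
def cloud(c):
    v,u=np.mgrid[:480,:640]; d=c["depth"]
    P=np.stack([(u-c["cx"])/c["fx"]*d,(v-c["cy"])/c["fy"]*d,d],-1)
    return P@np.array(c["M"])[:3,:3].T+np.array(c["M"])[:3,3]
E
python3 - <<'E'
from h import *
o=status.get_obs(); print(o["time_s"],o["eef_pos"],o["eef_rot"],o["wrist_force"],o["opening"])
for n in("scene","wrist"):
    c=snap(n); cv2.imwrite(f"pics/{n}0.png",c["frame"]); np.savez(f"{n}0.npz",P=cloud(c),f=c["frame"],d=c["depth"],M=c["M"]); print(np.round(c["M"],3),c["fx"])
E
```

```text
0.0 [5.74463715e-01 1.16421570e-04 2.30391701e-01] [-7.17671912e-04  7.07110054e-01  7.07102990e-01 -4.65628237e-04] [-0.44216753 -0.65191156  0.11686719] 1.0014250300754495
[[-0.169  0.66  -0.732  1.211]
 [ 0.985  0.13  -0.111  0.146]
 [ 0.022 -0.74  -0.672  0.688]
 [ 0.     0.     0.     1.   ]] 457.55287660298785
[[ 1.     0.002 -0.002  0.574]
 [ 0.001 -0.95  -0.312  0.081]
 [-0.003  0.312 -0.95   0.373]
 [ 0.     0.     0.     1.   ]] 382.1112540708036
```

View pics/scene0.png

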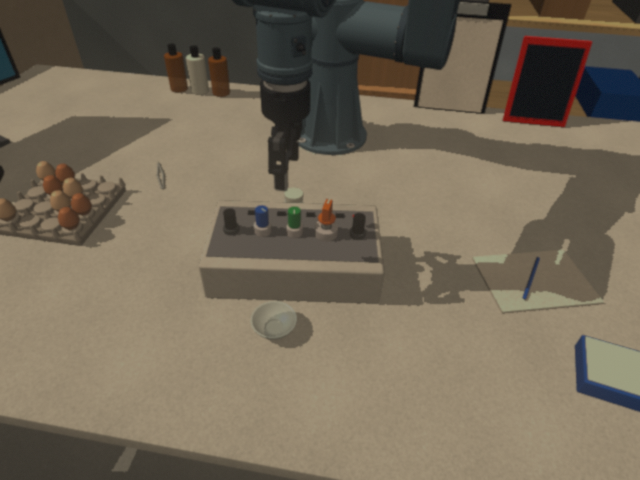

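View pics/wrist0.png

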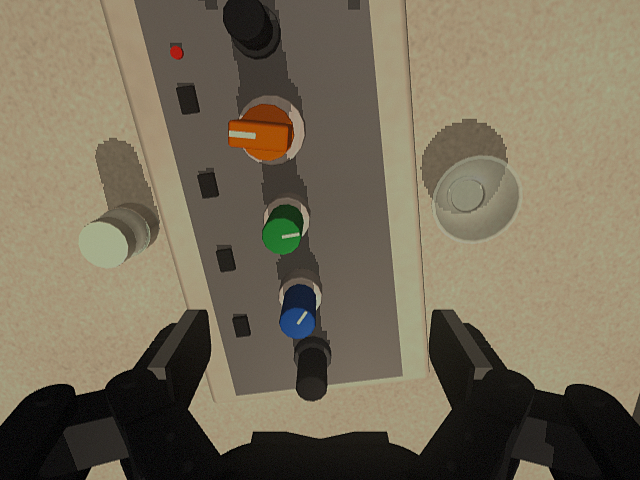

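The unit lies across the view with the orange bar at about (258,135) in the wrist picture. Its white mark points left, towards the robot. Green is in the middle at (283,235), blue is at (298,320), the jar is at (105,243) and the dish at (477,198). Next I'll measure from the depth image.

```bash
cat > meas.py <<'E'
from h import *
import sys
def meas(P,f):
    hsv=cv2.cvtColor(f,cv2.COLOR_BGR2HSV); z=P[...,2]
    dk=(z>.08)&(z<.1); print("deck z",np.median(z[dk]),dk.sum())
    (c,s,a)=cv2.minAreaRect((P[dk][:,:2]*1000).astype(np.float32)); print("deck rect",c,s,a)
    for n,lo,hi in(("orange",3,18),("green",50,80),("blue",100,130)):
        m=(hsv[...,0]>=lo)&(hsv[...,0]<=hi)&(hsv[...,1]>150)&(z>.09)&(z<.2)
        m|=(hsv[...,1]<90)&(hsv[...,2]>120)&(z>.14)&(z<.2) if n=="orange" else False
        if m.sum()<20: print(n,"none"); continue
        zt=np.percentile(z[m],95); t=m&(abs(z-zt)<.003)
        q=P[t]; r=cv2.minAreaRect((q[:,:2]*1000).astype(np.float32))
        print(n,"top z",np.median(q[:,2]),"n",t.sum(),"rect",np.round(r[0],1),np.round(r[1],1),round(r[2],1))
if __name__=="__main__":
    c=snap("wrist") if len(sys.argv)<2 else None
    if c: meas(cloud(c),c["frame"])
    else:
        d=np.load(sys.argv[1]); meas(d["P"],d["f"])
E
python3 meas.py wrist0.npz
```

```text
deck z 0.09073301983968662 89173
deck rect (550.6434326171875, 1.875640869140625) (199.08880615234375, 327.3096008300781) 8.269928932189941
orange top z 0.16491730850456338 n 1549 rect [540.3  68.6] [13.9 31.8] 84.6
green top z 0.14788762398461036 n 1008 rect [549.3   7.7] [23.1 23.6] 62.5
blue top z 0.14783148542828053 n 818 rect [558.2 -53.6] [23.3 23.1] 40.0
```

```bash
python3 -m handwheel '[[[-0.3,1,-0.5,0,0,0,-10],[-0.3,2,-1,0,0,0,-20],[-0.3,3,-1.5,0,0,0,-30],[-0.3,4,-2,0,0,0,-40],[-0.3,5,-2.5,0,0,0,-50],[-0.3,6,-3,0,0,0,-60],[-0.3,6.85,-3.42,0,0,0,-70],[-0.3,6.85,-3.42,0,0,0,-80],[-0.3,6.85,-3.42,0,0,0,-84.6],[-0.3,6.85,-3.42,0,0,0,-84.6]]]'; python3 - <<'E'
from h import *
from meas import meas
o=status.get_obs(); M=T(o); print(o["q"],np.round(M,4),o["opening"],o["wrist_force"],o["torque"])
c=snap("wrist"); cv2.imwrite("pics/w1.png",c["frame"]); meas(cloud(c),c["frame"])
E
```

```text
time_s: 1.35
eef_pos: [0.5405, 0.0686, 0.2309]
eef_rot: [-0.0, 0.047, 0.999, 0.0]
wrist_force: [-0.9, 0.2, -0.5]
opening: 0.349
grasp_force: 0.0
[-9.17094070e-02  1.14616620e-01  1.68287647e+00 -4.95508132e-06
  1.34494021e+00 -1.56757896e+00] [[-9.955e-01  9.480e-02 -8.000e-04  5.405e-01]
 [ 9.480e-02  9.955e-01  1.000e-04  6.860e-02]
 [ 8.000e-04 -0.000e+00 -1.000e+00  2.309e-01]
 [ 0.000e+00  0.000e+00  0.000e+00  1.000e+00]] 0.34930437498030714 [-0.86041566  0.24261229 -0.48525094] [-0.02229694  0.00121551  0.01409814]
deck z 0.09060601253791545 87701
deck rect (548.5503540039062, 7.920654296875) (198.82879638671875, 339.6028747558594) 8.226727485656738
orange top z 0.16477125392293088 n 1168 rect [539.9  69. ] [13.9 31.9] 85.1
green top z 0.14776700983859542 n 917 rect [548.7   8. ] [23.  23.5] 2.0
blue top z 0.14770160068932744 n 902 rect [557.7 -53.5] [23.7 23.4] 83.3
```

View pics/w1.png

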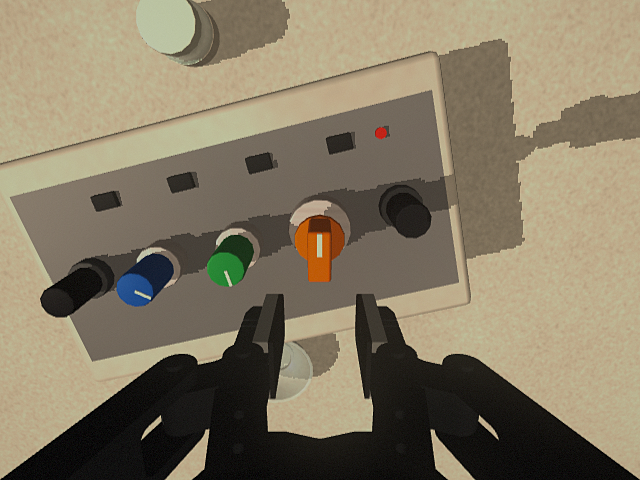

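```bash
python3 -m handwheel '[[[-0.3,0.05,0,1.5,0,0,0],[-0.3,0.05,0,3,0,0,0],[-0.3,0.05,0,4.5,0,0,0],[-0.3,0.05,0,6,0,0,0],[-0.3,0.05,0,7.2,0,0,0],[-0.3,0.05,0,8.2,0,0,0],[-0.3,0.05,0,9.1,0,0,0],[-0.3,0.05,0,9.1,0,0,0],[-0.3,0.05,0,9.1,0,0,0]]]'; python3 - <<'E'
from h import *
o=status.get_obs(); print(o["wrist_force"],o["torque"],o["eef_pos"])
c=snap("wrist"); cv2.imwrite("pics/w2.png",c["frame"])
E
```

```text
time_s: 2.52
eef_pos: [0.5406, 0.0685, 0.1407]
eef_rot: [0.0, 0.047, 0.999, -0.0]
wrist_force: [-0.8, -0.4, 0.6]
opening: 0.35
grasp_force: 0.0
[-0.75211228 -0.37245183  0.62146585] [ 0.01695799 -0.03961633 -0.02595899] [0.54063152 0.06854217 0.14068391]
```

View pics/w2.png

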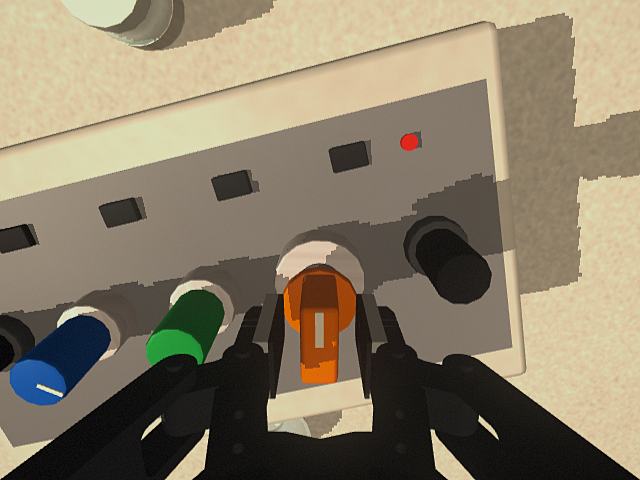

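The fingers straddle the orange bar (bar about x=302–340, pads about x=275 and 365). I'll check the finger linkage clearance to the green knob from depth before pressing.

```bash
python3 - <<'E'
from h import *
c=snap("wrist"); P=cloud(c); o=status.get_obs(); M=T(o)
L=(P-M[:3,3])@M[:3,:3]   # tool coords
m=(c["depth"]>0)&(c["frame"].max(2)<60)&(abs(L[...,0])<.05)&(L[...,2]<0.005)
for a in range(-90,5,8):
    k=m&(L[...,2]*1000>=a)&(L[...,2]*1000<a+8)
    if k.sum()>10: print(a,k.sum(),np.round(np.percentile(L[k][:,1]*1000,[1,99]),1),np.round(np.percentile(L[k][:,0]*1000,[1,99]),1))
print(np.round([L[350,175],L[370,245],L[365,170],L[300,370]],3))
E
```

```text
-90 8877 [-60.1  61.2] [10.1 19.2]
-82 12677 [-57.9  58.7] [ 1.4 18.9]
-74 8381 [-54.5  55.6] [-8.3 18.9]
-66 5939 [-51.1  52. ] [-10.2  17.8]
-58 9291 [-47.8  48.7] [-9.7 14.8]
-50 2696 [-44.4  45.3] [-3.4 15.1]
-42 1191 [-30.4  28.3] [-8.9 13.6]
-34 793 [-27.8  28.6] [-8.8 12.5]
-26 775 [-27.8  28.7] [-8.7 12.5]
-18 642 [-27.8  28.6] [-9.  12.6]
-10 1068 [-122.8   26.5] [-34.6  12.3]
-2 3458 [-121.9   70.5] [-32.2  26. ]
[[-0.011 -0.059 -0.008]
 [ 0.013 -0.02  -0.053]
 [ 0.014 -0.041 -0.052]
 [ 0.012  0.02  -0.009]]
```

Clear: the fingers are ±29 mm wide up to 42 mm above the tips. Now I'll close.

```bash
python3 -m handwheel '[[[-0.5,0,0,0,0,0,0],[-0.6,0,0,0,0,0,0],[-0.65,0,0,0,0,0,0],[-0.7,0,0,0,0,0,0],[-0.8,0,0,0,0,0,0],[-1,0,0,0,0,0,0],[-1,0,0,0,0,0,0],[-1,0,0,0,0,0,0]]]'; python3 -c "
from h import *
o=status.get_obs();print(o['wrist_force'],o['torque'],o['eef_pos'])"
```

```text
time_s: 3.62
eef_pos: [0.5404, 0.0684, 0.1404]
eef_rot: [0.0, 0.047, 0.999, -0.0]
wrist_force: [-1.5, -1.1, 3.6]
opening: 0.147
grasp_force: 61.6
[-1.49856023 -1.13133922  3.56556222] [-0.23143686  0.21997299  0.01854806] [0.54037915 0.06843218 0.14037007]
```

```bash
cat > chk.py <<'E'
from h import *
import sys
o=status.get_obs(); d=(0.14037-o["eef_pos"][2])*1000; f=o["wrist_force"][2]; e=f-3.4-.25*d
print("depth %.2f fz %.2f excess %.2f tz %.3f"%(d,f,e,o["torque"][2])); sys.exit(e>2.5)
E
python3 -m handwheel '[[[-1,0,0,0.05,0,0,0],[-1,0,0,0.1,0,0,0],[-1,0,0,0.15,0,0,0],[-1,0,0,0.2,0,0,0],[-1,0,0,0.25,0,0,0],[-1,0,0,0.3,0,0,0],[-1,0,0,0.3,0,0,0]]]' && python3 chk.py
```

```text
time_s: 4.5
eef_pos: [0.5404, 0.0685, 0.1373]
eef_rot: [0.0, 0.047, 0.999, -0.0]
wrist_force: [-0.9, -2.6, 3.7]
opening: 0.155
grasp_force: 61.7
depth 3.04 fz 3.74 excess -0.42 tz 0.015False
```

```bash
sed -i 's/sys.exit(e>2.5)/sys.exit(int(e>2.5))/' chk.py
python3 -m handwheel '[[[-1,0,0,0.05,0,0,0],[-1,0,0,0.05,0,0,0]]]' >/dev/null && python3 chk.py &&
python3 -m handwheel '[[[-1,0,0,0.05,0,0,0],[-1,0,0,0.05,0,0,0]]]' >/dev/null && python3 chk.py &&
python3 -m handwheel '[[[-1,0,0,0.05,0,0,0],[-1,0,0,0.05,0,0,0]]]' >/dev/null && python3 chk.py &&
python3 -m handwheel '[[[-1,0,0,0.05,0,0,0],[-1,0,0,0.05,0,0,0]]]' >/dev/null && python3 chk.py &&
python3 -m handwheel '[[[-1,0,0,0.05,0,0,0],[-1,0,0,0.05,0,0,0]]]' >/dev/null && python3 chk.py &&
python3 -m handwheel '[[[-1,0,0,0.05,0,0,0],[-1,0,0,0.05,0,0,0]]]' >/dev/null && python3 chk.py
```

```text
depth 3.58 fz 4.40 excess 0.11 tz 0.017
depth 4.05 fz 4.50 excess 0.09 tz 0.103
depth 4.59 fz 3.25 excess -1.30 tz 0.006
depth 4.99 fz 5.08 excess 0.43 tz -0.003
depth 5.20 fz 6.72 excess 2.02 tz 0.004
depth 5.45 fz 9.60 excess 4.83 tz 0.056
```

Bottom felt at about 5.2 mm. I'll ease off slightly and test-turn 12° (play is 7°).

```bash

python3 -m handwheel '[[[-1,0,0,-0.02,0,0,0],[-1,0,0,-0.02,0,0,2],[-1,0,0,-0.02,0,0,4],[-1,0,0,-0.02,0,0,6],[-1,0,0,-0.02,0,0,6]]]' && python3 chk.py &&
python3 -m handwheel '[[[-1,0,0,0,0,0,1.5],[-1,0,0,0,0,0,1.5]]]' >/dev/null && python3 chk.py &&
python3 -m handwheel '[[[-1,0,0,0,0,0,1.5],[-1,0,0,0,0,0,1.5]]]' >/dev/null && python3 chk.py&&
python3 -m handwheel '[[[-1,0,0,0,0,0,1.5],[-1,0,0,0,0,0,1.5]]]' >/dev/null && python3 chk.py&&
python3 -m handwheel '[[[-1,0,0,0,0,0,1.5],[-1,0,0,0,0,0,1.5]]]' >/dev/null && python3 chk.py
```

```text
time_s: 6.62
eef_pos: [0.5404, 0.0686, 0.135]
eef_rot: [0.0, 0.099, 0.995, 0.0]
wrist_force: [-2.7, -2.3, 7.7]
opening: 0.149
grasp_force: 62.4
depth 5.38 fz 7.68 excess 2.94 tz -0.019
```

```bash
sed -i 's/e>2.5/e>7 or abs(o["torque"][2])>.25/' chk.py
python3 -m handwheel '[[[-1,0,0,0,0,0,1.5],[-1,0,0,0,0,0,1.5]]]' >/dev/null && python3 chk.py &&
python3 -m handwheel '[[[-1,0,0,0,0,0,1.5],[-1,0,0,0,0,0,1.5]]]' >/dev/null && python3 chk.py&&
python3 -m handwheel '[[[-1,0,0,0,0,0,1.5],[-1,0,0,0,0,0,1.5]]]' >/dev/null && python3 chk.py&&
python3 -m handwheel '[[[-1,0,0,0,0,0,1.5],[-1,0,0,0,0,0,1.5]]]' >/dev/null && python3 chk.py
```

```text
depth 5.34 fz 8.47 excess 3.73 tz -0.017
depth 5.34 fz 8.19 excess 3.45 tz -0.062
depth 5.34 fz 8.07 excess 3.33 tz -0.052
depth 5.36 fz 8.20 excess 3.46 tz -0.038
```

It turns freely, with only friction torque. I'll continue the remaining 58°.

```bash

python3 -m handwheel '[[[-1,0,0,0,0,0,4],[-1,0,0,0,0,0,8],[-1,0,0,0,0,0,12],[-1,0,0,0,0,0,16],[-1,0,0,0,0,0,20],[-1,0,0,0,0,0,20]]]' >/dev/null && python3 chk.py &&
python3 -m handwheel '[[[-1,0,0,0,0,0,4],[-1,0,0,0,0,0,8],[-1,0,0,0,0,0,12],[-1,0,0,0,0,0,16],[-1,0,0,0,0,0,20],[-1,0,0,0,0,0,20]]]' >/dev/null && python3 chk.py &&
python3 -m handwheel '[[[-1,0,0,0,0,0,4],[-1,0,0,0,0,0,8],[-1,0,0,0,0,0,12],[-1,0,0,0,0,0,12]]]' >/dev/null && python3 chk.py &&
python3 -m handwheel '[[[-1,0,0,0,0,0,3],[-1,0,0,0,0,0,6],[-1,0,0,0,0,0,6]]]' && python3 chk.py
```

```text
depth 5.31 fz 7.52 excess 2.79 tz -0.122
depth 5.24 fz 7.92 excess 3.21 tz -0.102
depth 5.19 fz 6.78 excess 2.08 tz -0.099
time_s: 10.0
eef_pos: [0.5412, 0.0694, 0.1352]
eef_rot: [0.0, 0.612, 0.791, 0.001]
wrist_force: [0.1, 0.5, 6.0]
opening: 0.151
grasp_force: 62.1
depth 5.15 fz 6.03 excess 1.35 tz -0.074
```

```bash

python3 -m handwheel '[[[-1,0,0,-0.05,0,0,0],[-1,0,0,-0.1,0,0,0],[-1,0,0,-0.15,0,0,0],[-1,0,0,-0.15,0,0,0]]]' >/dev/null && python3 chk.py &&
python3 -m handwheel '[[[-1,0,0,-0.05,0,0,0],[-1,0,0,-0.1,0,0,0],[-1,0,0,-0.15,0,0,0],[-1,0,0,-0.15,0,0,0]]]' >/dev/null && python3 chk.py; python3 - <<'E'
from h import *
from meas import meas
c=snap("wrist"); cv2.imwrite("pics/w3.png",c["frame"]); meas(cloud(c),c["frame"])
E
```

```text
depth 3.98 fz 3.67 excess -0.73 tz -0.075
depth 2.52 fz 3.81 excess -0.22 tz -0.016
deck z 0.09061048646601107 102696
deck rect (544.2465209960938, 44.400672912597656) (197.88568115234375, 265.49969482421875) 8.325898170471191
orange top z 0.1621338861886924 n 2728 rect [539.6  69.1] [14.6 32.3] 13.9
green top z 0.14727219107912154 n 415 rect [550.1  17.4] [16.9  6.6] 5.2
blue top z 0.19629913855733697 n 5 rect [538.2  62.7] [90.5 18. ] 2.2
```

View pics/w3.png

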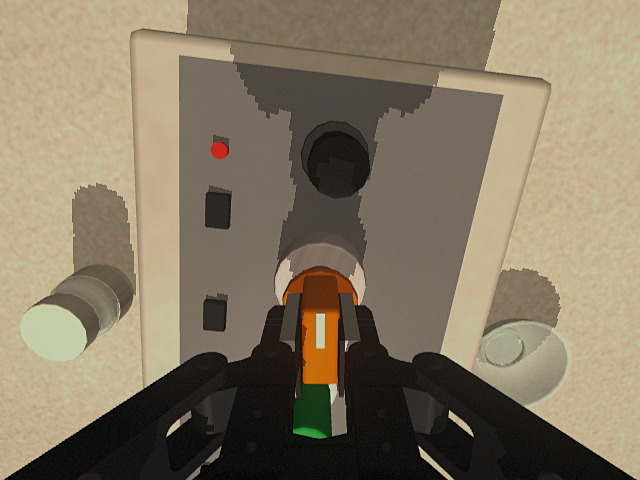

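The bar has turned 71° and is rising with its spring force. I'll finish the lift, release and retreat.

```bash

python3 -m handwheel '[[[-1,0,0,-0.05,0,0,0],[-1,0,0,-0.1,0,0,0],[-1,0,0,-0.15,0,0,0],[-1,0,0,-0.2,0,0,0],[-1,0,0,-0.2,0,0,0]]]' >/dev/null && python3 chk.py &&
python3 -m handwheel '[[[-0.7,0,0,0,0,0,0],[-0.6,0,0,0,0,0,0],[-0.5,0,0,0,0,0,0],[-0.4,0,0,0,0,0,0],[-0.3,0,0,0,0,0,0],[-0.3,0,0,0,0,0,0]]]' && python3 chk.py && python3 -m handwheel '[[[-0.3,0,0,-0.5,0,0,0],[-0.3,0,0,-1.5,0,0,0],[-0.3,0,0,-3,0,0,0],[-0.3,0,0,-5,0,0,0],[-0.3,0,0,-7,0,0,0],[-0.3,0,0,-9,0,0,0],[-0.3,0,0,-9,0,0,0],[-0.3,0,0,-9,0,0,0]]]'; python3 - <<'E'
from h import *
from meas import meas
c=snap("wrist"); cv2.imwrite("pics/w4.png",c["frame"]); meas(cloud(c),c["frame"])
E
```

```text
depth 0.60 fz 3.41 excess -0.14 tz -0.039
time_s: 12.42
eef_pos: [0.5401, 0.0685, 0.1393]
eef_rot: [-0.0, 0.612, 0.791, -0.0]
wrist_force: [-0.6, 0.1, 0.7]
opening: 0.348
grasp_force: 0.0
depth 1.03 fz 0.65 excess -3.01 tz -0.059
time_s: 13.42
eef_pos: [0.5401, 0.0686, 0.2293]
eef_rot: [-0.0, 0.612, 0.791, -0.0]
wrist_force: [0.2, 0.2, 0.2]
opening: 0.351
grasp_force: 0.0
deck z 0.09065279118562214 65084
deck rect (549.2835083007812, 8.37457275390625) (200.8099365234375, 338.660400390625) 8.496633529663086
orange top z 0.16485457952329666 n 1191 rect [540.3  69. ] [13.8 31.9] 14.1
green top z 0.14785529179303944 n 774 rect [549.    7.9] [23.5 23.4] 9.2
blue top z 0.14773711691580027 n 685 rect [557.9 -53.7] [24.5 23.7] 74.2
```

View pics/w4.png

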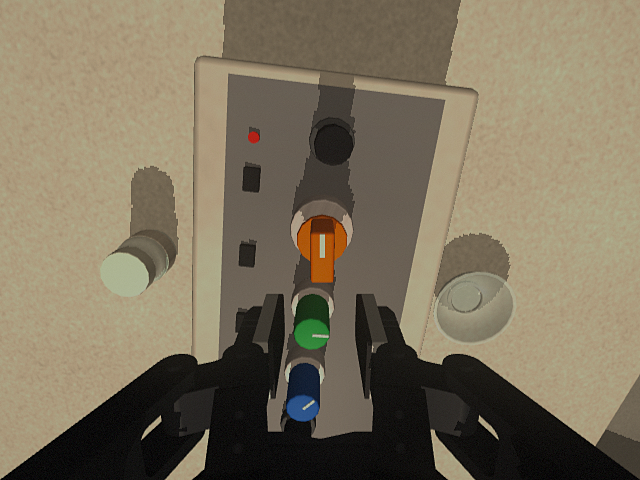

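The knob's top is back at its full height (0.165 m), it stands turned 71°, the jar and dish look undisturbed, and the gripper is clear.

```bash
python3 -c "
from bench import ctrl
print(ctrl.hand_in())"
```

```text
the job is handed in; nothing more can be done
None
```

The orange knob was pushed to its bottom, turned about 71° clockwise and sprang back to full height; the gripper is clear and the job is handed in, though the hand-in returned no verdict.

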